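Stow the last hatch wedge and lock the cam rack for sea

TASK

Stow the loose wooden wedge for sea: put it thin end first into the open slot of the white rack, head to tail with the wedges already there, and push it fully home against the back wall so that its thick end is flush with theirs. Then turn the lever of the black cam clockwise until the sprung follower drops into the notch and the jaw clamps all four wedges, and leave it there, not turned past the notch. Leave the other things on the table where they are.

Things in the scene. Friction and masses are not known exactly. Their poses are not given: they have to be found in the camera images.
- rack: White plastic rack, fixed to the table. Origin: centre of the wedge bay, on the underside; +x to the back wall, +y to the cam. Base 12 mm thick (bay floor at z = 12). Bay 120 mm deep: open front at x = -60, back wall face at x = +60; fixed fence at y = +60. Walls rise to z = 44, the jaw's bar on the back wall to z = 56. Before the bay the base is a flat apron to x = -150 (y -90 to +76).
- slot_mouth (a point): Middle of the empty slot's open front, on the bay floor: rack frame x = -60, y = -38, z = 12 mm; axes as the rack's. The slot narrows towards the back wall; its -y side is the straight jaw face (y = -62 while open), its +y side the slope of packed3. While open it is 10 mm wider than the wedge: about 48 mm at the front, 28 mm at the back.
- wedge: Loose brown wooden wedge, 80 g, lying flat: 120 mm long, 36 high, 38 wide at the thick end (small dark hole on top), 18 at the thin end. Origin at mid-length, underside; +x to the thin end (x = +60); straight side at y = -14, slanting side from y = +24 (thick end) to +4 (thin end). Fully home it has the rack's yaw and its origin at rack x = 0, z = 12, y = -38 clamped, -48 to -37 unclamped.
- packed1: Same wedge as the loose one, already packed against the fence: thin end towards the open front, straight side on the fence.
- packed2: Same wedge, second in the pack: thin end to the back wall, slope against packed1.
- packed3: Same wedge, third in the pack: thin end to the open front, straight side against packed2; its slope bounds the empty slot.
- knob_axis (a point): Point on the cam's upright axis, fixed in the rack (rack frame x = 0, y = 158, z = 85 mm). The cam is a black disc of 80 mm diameter (z 31 to 54) with one notch in its rim, opposite the lever.
- knob_post (a point): Centre of the upright black handle post (24 mm diameter, z = 62 to 108 mm above the table, this point at z = 85), at the end of the cam's aluminium lever, 85 mm from the axis (lever bar z 62 to 76, 16 mm wide). It can be pushed or pinched from above.
- knob (a joint): Cam angle in rad, growing clockwise from above: at 0 the lever points to the rack's -x, at 1.57 to its +y. Starts at 0.05 to 0.7; stops at 0 and 2.2. The follower, a steel roller at the cam's -y side, rides on the rim, starts to drop at about 1.15, snaps in from about 1.3 and is in the notch at 1.52 to 1.62; some 6 N at the post force it out and past. Turning takes about 2 N at the post.
- jaw (a joint): Travel in m of the sprung jaw (with the follower) towards the wedges, along the rack's +y: 0 while the cam's rim holds it open; about 0.010 when the follower is in the notch and the jaw clamps four wedges; up to 0.014 if a wedge is missing. Spring about 10 to 15 N.
- mug: Bystander: white mug, 76 mm across, 90 mm tall; origin at the centre of its underside.
- glasses: Bystander: black sunglasses lying open, 140 mm wide, 36 mm tall; origin under the bridge.
- bit_case: Bystander: open black case of driver bits, 75 x 130 x 30 mm; origin at the centre of its underside.
- driver: Bystander: screwdriver, 170 mm long, lying; origin under its middle.
- spreader: Bystander: flat heat-spreader plate, 80 x 24 x 6 mm; origin at the centre of its underside.
- drive: Bystander: flat metal disk drive, 100 x 70 x 10 mm; origin at the centre of its underside.
- jar: Bystander: amber glass jar, 60 mm across, 75 mm tall; origin at the centre of its underside.

How it is judged (in metres and radians):
On the way, in this order (a step that is already met when the one before it is completed fails the run):
1. the loose wedge lies fully home in the slot, thin end to the back wall, while the jaw is still open (x of wedge in the frame of rack between -0.004 and 0.003 m and y of wedge in the frame of rack between -0.052 and -0.03 m and z of wedge in the frame of rack between 0.008 and 0.016 m and angle between the x axis of wedge and the x axis of rack, either way round below 0.08 rad and angle between wedge's own z axis and vertical below 0.1 rad and value of joint jaw below 0.003 m), for 0.2 s.
2. the follower has dropped into the notch and the jaw clamps the pack (value of joint jaw above 0.0075 m and value of joint knob between 1.42 and 1.72 rad), for 0.2 s.
At the end, for the whole second after the job is handed in: The loose wedge lies flat in the slot, thin end to the back wall, within 4 mm of fully home and 0.08 rad of straight; the other three within 6 mm of home; the cam stands at its notch (1.42 to 1.72 rad) and the jaw, 7.5 to 12.5 mm along, clamps the pack; all at rest (all of step 2 and x of wedge in the frame of rack between -0.004 and 0.003 m and y of wedge in the frame of rack between -0.052 and -0.03 m and z of wedge in the frame of rack between 0.008 and 0.016 m and angle between the x axis of wedge and the x axis of rack, either way round below 0.08 rad and angle between wedge's own z axis and vertical below 0.1 rad and x of packed1 in the frame of rack between -0.006 and 0.004 m and y of packed1 in the frame of rack between -0.03 and 0.06 m and z of packed1 in the frame of rack between 0.008 and 0.016 m and x of packed2 in the frame of rack between -0.006 and 0.004 m and y of packed2 in the frame of rack between -0.03 and 0.06 m and z of packed2 in the frame of rack between 0.008 and 0.016 m and x of packed3 in the frame of rack between -0.006 and 0.004 m and y of packed3 in the frame of rack between -0.03 and 0.06 m and z of packed3 in the frame of rack between 0.008 and 0.016 m and value of joint jaw below 0.0125 m and linear speed of wedge below 0.02 m/s); the robot touches nothing.
It fails at once if another thing on the table is shifted by more than 30 mm (distance of any of mug, glasses, bit_case, driver, spreader, drive, jar from where it was at the start of the episode above 0.03 m).
It also fails if it takes over 59 s, if anything falls off the work surface, if the arm or the gripper's body presses on something with over 40 N, if the wrist force passes 120 N, or if a joint passes its speed limit or range.

ROBOT

A 6-joint arm with a two-finger parallel gripper is mounted at the origin on the work surface. World frame = base frame: x ahead of the robot, y to its left, z up, the work surface at z = 0. Lengths are in m, angles in degrees, forces in N, time in s.
With the tool pointing down it reaches from about 0.4 to 0.825 m from the base axis. Payload 7 kg.
Tool frame: the origin (TCP) lies between the finger pads; the fingertips stand ctrl.nose_length ahead of it and the grasp point (between the pads) lies 2 mm behind it (ctrl.nose_length is the distance from the TCP to the fingertips, in m); z points along the fingers, y is the line along which they close (so a half turn about z gives the same grasp; the last joint's range is limited). The gripper opens to 88 mm and grips with 3 to 60 N. Pads are 19 mm wide; open, the fingers measure 130 mm over their backs; the gripper's body (78 mm by 193 mm) begins 47 mm behind the grasp point.
Start: joints at [80.449, 20.546, 0.682, 0, -70.136, -16.507], TCP at [0.297, 0.606, 0.244] pointing down, gripper open.
Joint ranges: [-176.03, 176.03], [-82.01, 121.73], [-58.28, 71.71], [-173.87, 95.51], [-174.79, -0.11], [-173.66, 173.66]. Speed limits (degrees/s): [136.94, 136.94, 172.46, 180, 180, 180].

INTERFACE

Orientations are given as [roll, pitch, yaw] about the fixed x, y, z axes, in that order (R = Rz(yaw) Ry(pitch) Rx(roll)).
In Python, from plant import ctrl gives the robot as it stands.
- The arm moves only by the tool apply_moves, never from a script. Its argument "commands" is a list of rows, each a list of 3 entries, a list of its own where there are three numbers: the shift along the world's x, y, z in cm, then the turn about the world's z in rad, then the closure, from 0 (fully open) to 1 (shut). In form: [[[x, y, z], turn, jaw], ...]. A call has 1 to 20 rows; each row is the pose to reach, as a shift and turn from the pose commanded when the call began; what a row does not reach only later rows make up. A row lasts 1/12 s, in which the tool goes at most 41.7 mm and 7.16 degrees, less where a joint would pass 70% of its speed; a pose out of reach is approached as far as the arm can. A call with a gripper value outside its range is refused whole. The fingers move at their own pace and stop on an object; the grip force is fixed at half the most. Time passes only in rows, so rows that repeat a pose let the fingers close. It gives the time, the measured TCP pose, the force, the opening and the grip force at its end, in the units of the state.
- ctrl.get_obs(): the state, without advancing time (a new reading comes with each control period).
- ctrl.snapshot(name): name is "side" or "top" or "wrist"; returns a dict with "img" (384x512x3 uint8, red, green, blue), "fx", "fy", "cx", "cy" (pixels), "dist_coeffs" ([k1, k2, p1, p2, k3] as OpenCV has them; the pictures are not rectified), "T" (4x4, takes a point from camera to world coordinates). Camera axes: x right, y up, looking along -z (the intrinsics and any distortion apply to the point x, -y, -z); pixel columns grow to the right and rows downward; lengths in m; the calibration is good to about 2 mm. A picture is of the moment at which its call begins. There is no depth.
- ctrl.close_job(): hands the job in; it is judged then, once.
Trained networks look in a picture, given as the dict that the camera call returned (one of the last four; its "shot" number tells which), for a name from the list of things; names that differ only in an ending like _2 or _b are one class to them, and where a whole thing is asked for, a point or a joint stands for the part that bears it (a point fixed in the world has none). Each returns a list of dicts, best first, with "score" (0 to 1); they miss things now and then, are a little off and sometimes report something else, mostly with a low value. They report only what shows in the picture. A call takes as long as a camera call.
- ctrl.search_frame(picture, target): "at" ([column, row] in pixels, amid what is visible of it).
- ctrl.spot_point(picture, target): "at" ([column, row] in pixels: a listed point, or the origin of a listed thing).
The state is a dict: "clock": time; "joint_pos": joint angles; "qvel": joint speeds; "tau": joint torques, N m; "tool_pos": TCP position; "orientation": TCP orientation; "force": force on the tool from outside, world axes, zero at the start; "moment": the same for the moment, N m; "opening": finger opening in m; "gripper_force": force on a finger pad.
Only numpy, scipy, OpenCV 4.12 (cv2) and the standard library are available. Lean on these libraries where they do the work, as an engineer would, in place of code of your own. Each camera call takes 0.05 s, during which the arm holds its last target. There are 200 camera calls.

## Working session

There is one attempt and no reset: what is moved stays moved. The work goes in short steps, Python scripts to look and compute and a tool call to move; the robot and the scene stay as the last step left them, time stands still between calls to the robot, and variables do not carry over. Pictures are saved under pics/ and viewed, at most 13 in all, crops included, and the job is handed in when it is done.

Besides the shell and the picture viewer there is one more tool, called after "Request:" as name([rows], argument=value, ...), one row to a line, values as JSON. apply_moves: Moves the arm, as the interface text tells. Its arguments: {"type":"object","properties":{"commands":{"type":"array"}},"required":["commands"]}

```bash
mkdir -p pics; cat > h.py <<'E'
import numpy as np, cv2
from plant import ctrl
def ray(s,uv):
    K=np.array([[s["fx"],0,s["cx"]],[0,s["fy"],s["cy"]],[0,0,1.]])
    p=cv2.undistortPoints(np.array([[uv]],float),K,np.array(s["dist_coeffs"],float))[0,0]
    T=np.array(s["T"]); return T[:3,3],T[:3,:3]@np.array([p[0],-p[1],-1.])
def at_z(s,uv,z):
    o,d=ray(s,uv); return o+d*(z-o[2])/d[2]
def proj(s,P):
    T=np.array(s["T"]); c=(np.atleast_2d(P)-T[:3,3])@T[:3,:3]
    K=np.array([[s["fx"],0,s["cx"]],[0,s["fy"],s["cy"]],[0,0,1.]])
    return cv2.projectPoints(c*[1,-1,-1],np.zeros(3),np.zeros(3),K,np.array(s["dist_coeffs"],float))[0][:,0]
def save(s,n): cv2.imwrite(f"pics/{n}.png",cv2.cvtColor(s["img"],cv2.COLOR_RGB2BGR))
E
python3 - <<'E'
from h import *
np.set_printoptions(precision=4,suppress=True)
o=ctrl.get_obs(); print(o["clock"],o["tool_pos"],o["orientation"],o["force"],o["opening"],ctrl.nose_length)
Z={"wedge":0,"rack":0,"slot_mouth":.012,"packed1":.012,"packed2":.012,"packed3":.012,"knob_axis":.085,"knob_post":.085,"mug":0,"glasses":0,"bit_case":0,"driver":0,"spreader":0,"drive":0,"jar":0}
for c in ("top","side"):
    s=ctrl.snapshot(c); save(s,c+"0"); print(c,np.array(s["T"])[:3,3])
    for n,z in Z.items():
        r=ctrl.spot_point(s,n)[:2]
        print(n,[(np.round(q["at"],1),round(q["score"],2),at_z(s,q["at"],z)[:2]) for q in r])
E
```

```text
0.0 [0.2963 0.606  0.2426] [179.9043  -0.0066 -26.0628] [ 0.0144 -0.4554  0.4987] 0.08735039910485794 0.017
top [0.339  0.0011 1.218 ]
wedge [(array([356.3, 201.8]), 0.96, array([ 0.4969, -0.3584])), (array([191.6, 178.2]), 0.51, array([0.5899, 0.2043]))]
rack [(array([252.3, 168.2]), 0.55, array([ 0.6211, -0.0054])), (array([213.9, 243.6]), 0.52, array([0.3654, 0.128 ]))]
slot_mouth [(array([264.7, 185.3]), 0.91, array([ 0.558 , -0.0463])), (array([258. , 165.2]), 0.55, array([ 0.6285, -0.0251]))]
packed1 [(array([248.9, 163.8]), 0.85, array([0.634, 0.006])), (array([239.5, 163.9]), 0.61, array([0.6343, 0.0383]))]
packed2 [(array([248.9, 163.8]), 0.85, array([0.634, 0.006])), (array([239.5, 163.9]), 0.61, array([0.6343, 0.0383]))]
packed3 [(array([248.9, 163.8]), 0.85, array([0.634, 0.006])), (array([239.5, 163.9]), 0.61, array([0.6343, 0.0383]))]
knob_axis [(array([204.1, 155.9]), 0.75, array([0.6453, 0.1503]))]
knob_post [(array([193.4, 178.3]), 0.97, array([0.572 , 0.1843]))]
mug [(array([106.1, 205.9]), 0.79, array([0.4994, 0.4952]))]
glasses [(array([294.5, 244.7]), 0.57, array
[... 1051 characters left out ...]
]
knob_axis [(array([265.5, 146.4]), 0.64, array([0.6454, 0.1444])), (array([360.7, 259.2]), 0.36, array([ 0.6231, -0.3911]))]
knob_post [(array([242.9, 149.1]), 0.86, array([0.5705, 0.178 ]))]
mug [(array([190.6, 128.5]), 0.82, array([0.4945, 0.4688]))]
glasses [(array([238.6, 257.6]), 0.48, array([ 0.3507, -0.1489]))]
bit_case [(array([359.6, 261.3]), 0.85, array([ 0.6597, -0.3667])), (array([265.6, 145.6]), 0.38, array([0.6943, 0.2187]))]
driver [(array([204.7, 196.3]), 0.59, array([0.3772, 0.1278]))]
spreader [(array([191.3, 167.8]), 0.5, array([0.3992, 0.2753]))]
drive [(array([219.4, 119.7]), 0.68, array([0.6179, 0.45  ]))]
jar [(array([380.7, 310.5]), 0.88, array([ 0.6037, -0.5202]))]
```

```bash
python3 -c "
import cv2,numpy as np
a=cv2.imread('pics/top0.png');print(a.shape)
cv2.imwrite('pics/top0b.png',cv2.resize(a,(800,600),interpolation=cv2.INTER_CUBIC))"
```

```text
(384, 512, 3)
```

View pics/top0b.png

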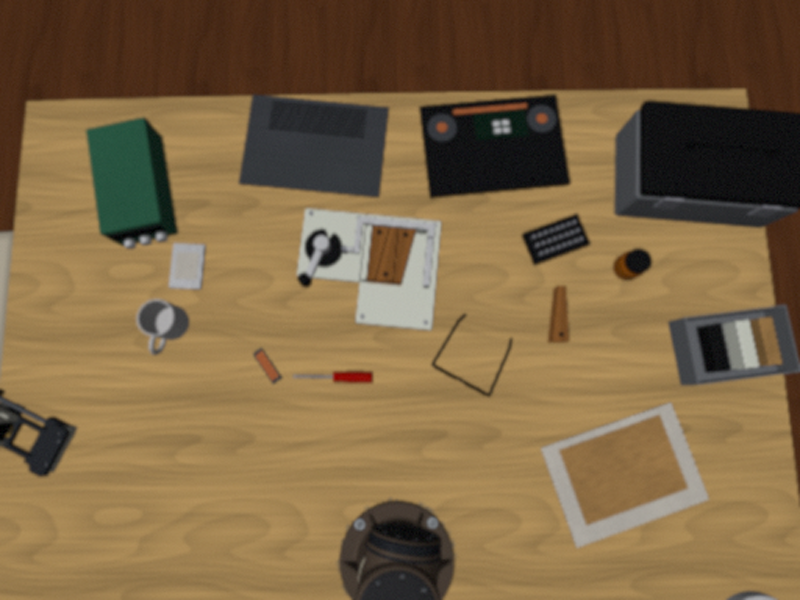

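View pics/side0.png

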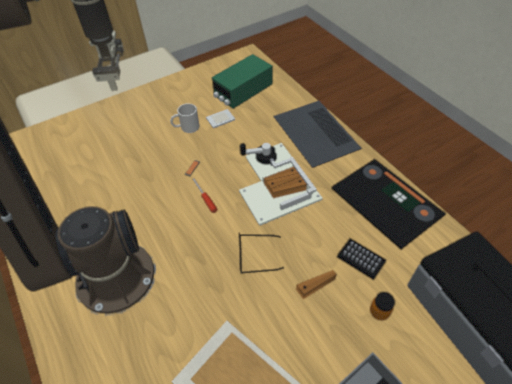

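The top view shows the rack at about (395,270) of 800x600 with the empty slot on its right. The loose wedge is at (560,315), thin end up, much like the rack's own direction. The lever points down-left. The side view agrees. Next I go over the rack for a closer look with the wrist camera.

Request:
apply_moves([
  [[4,-4,1],0.1,0],
  [[8,-9,3],0.2,0],
  [[12,-14,5],0.3,0],
  [[16,-19,7],0.38,0],
  [[19,-24,9],0.38,0],
  [[21,-29,10],0.38,0],
  [[22,-34,10],0.38,0],
  [[22,-38,10],0.38,0],
  [[22,-42,10],0.38,0],
  [[22,-46,10],0.38,0],
  [[22,-50,10],0.38,0],
  [[22,-54,10],0.38,0],
  [[22,-58,10],0.38,0],
  [[22,-61,10],0.38,0],
  [[22,-61,10],0.38,0],
  [[22,-61,10],0.38,0],
  [[22,-61,10],0.38,0],
])

```text
clock: 3.02
tool_pos: [0.5161, -0.0075, 0.3443]
orientation: [180.0, -0.1, -4.4]
force: [-0.4, 0.2, -0.3]
opening: 0.088
gripper_force: 0.0
```

```bash
python3 - <<'E'
from h import *
np.set_printoptions(precision=4,suppress=True)
o=ctrl.get_obs(); print(o["clock"],o["tool_pos"],o["orientation"],o["joint_pos"])
s=ctrl.snapshot("wrist"); save(s,"w1"); print(np.array(s["T"]))
for n,z in {"rack":0,"slot_mouth":.012,"packed1":.012,"packed2":.012,"packed3":.012,"knob_axis":.085,"knob_post":.085}.items():
    print(n,[(np.round(q["at"],1),round(q["score"],2),at_z(s,q["at"],z)[:2]) for q in ctrl.spot_point(s,n)[:3]])
cv2.imwrite("pics/w1b.png",cv2.resize(cv2.imread("pics/w1.png"),(800,600),interpolation=cv2.INTER_CUBIC))
E
```

```text
3.0167 [ 0.5161 -0.0075  0.3443] [179.9828  -0.0514  -4.398 ] [ 21.01     2.3796  -9.4085   0.0384 -78.1728  64.5841]
[[-0.0771  0.9635  0.2565  0.5862]
 [-0.997  -0.0744 -0.0205 -0.0136]
 [-0.0007 -0.2573  0.9663  0.4861]
 [ 0.      0.      0.      1.    ]]
rack [(array([259.7,  93. ]), 0.15, array([ 0.6324, -0.0251]))]
slot_mouth [(array([  6.9, 127.5]), 0.46, array([0.6153, 0.436 ]))]
packed1 [(array([244.8,  92.9]), 0.75, array([0.6334, 0.0002])), (array([257.8,  97.1]), 0.64, array([ 0.6249, -0.0212])), (array([222.1,  94.7]), 0.63, array([0.6335, 0.0386]))]
packed2 [(array([244.8,  92.9]), 0.75, array([0.6334, 0.0002])), (array([257.8,  97.1]), 0.64, array([ 0.6249, -0.0212])), (array([222.1,  94.7]), 0.63, array([0.6335, 0.0386]))]
packed3 [(array([244.8,  92.9]), 0.75, array([0.6334, 0.0002])), (array([257.8,  97.1]), 0.64, array([ 0.6249, -0.0212])), (array([222.1,  94.7]), 0.63, array([0.6335, 0.0386]))]
knob_axis [(array([141.6,  89.2]), 0.94, array([0.6438, 0.1451]))]
knob_post [(array([130.1, 139.2]), 0.95, array([0.5752, 0.1749]))]
```

View pics/w1b.png

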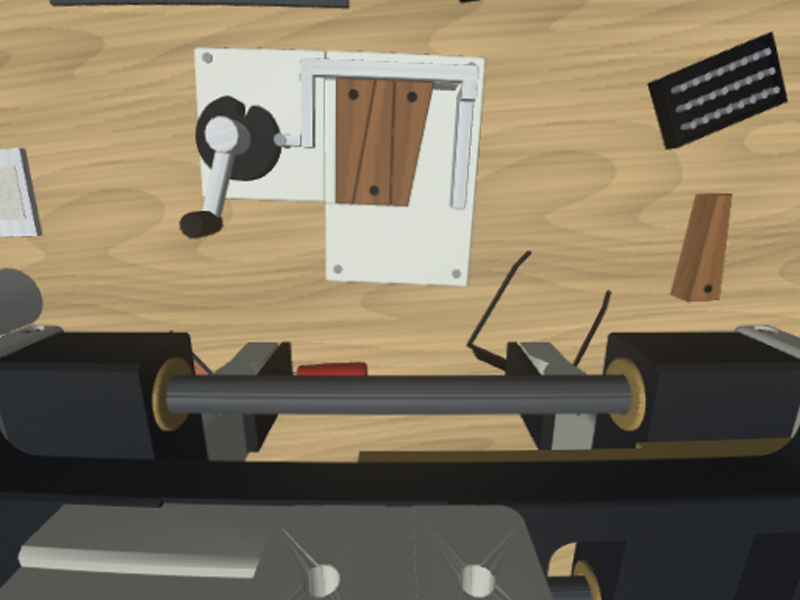

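The wrist view shows the rack squarely: apron corners (326,279) and (467,285), pack, open jaw bar at right (460,150), lever down-left with post at (201,223). The wedge is at (705,247), thick end (hole) at the bottom. I zoom in to pick the corners.

```bash
python3 - <<'E'
import cv2,numpy as np
a=cv2.imread("pics/w1.png")
# wedge crop cols 420..480 rows 115..200 x6 ; rack crop cols 200..315 rows 30..190 x3.5
w=cv2.resize(a[115:200,422:480],None,fx=7,fy=7,interpolation=cv2.INTER_CUBIC)[:595]
r=cv2.resize(a[40:188,205:305],None,fx=3.9,fy=4.0,interpolation=cv2.INTER_CUBIC)[:595]
h=min(w.shape[0],r.shape[0]);print(w.shape,r.shape)
c=np.hstack([w[:h],r[:h,:390]])[:, :800]
for i in range(0,c.shape[1],70): cv2.line(c,(i,0),(i,5),(0,0,255),1)
cv2.imwrite("pics/crop1.png",c);print(c.shape)
E
```

```text
(595, 406, 3) (592, 390, 3)
(592, 796, 3)
```

View pics/crop1.png

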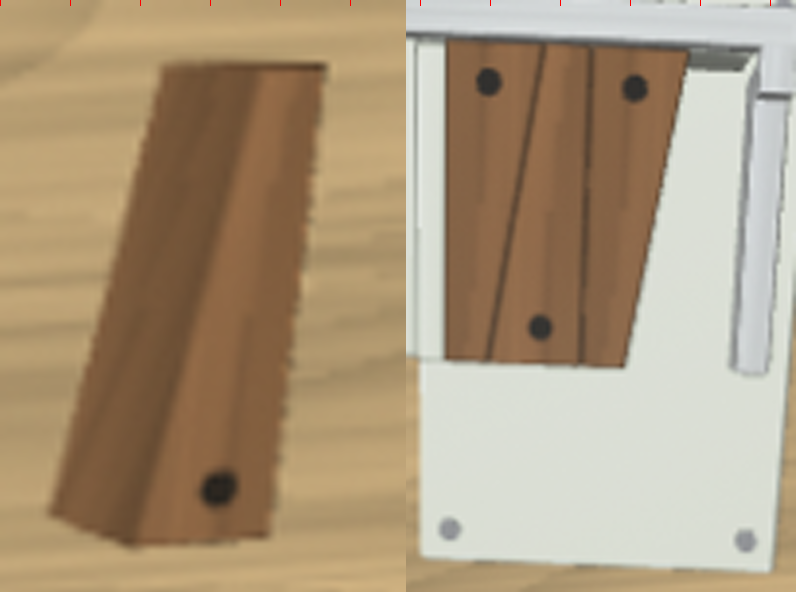

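```bash
cat > fit.py <<'E'
from h import *
from scipy.optimize import least_squares
def fit(s,P,uv,g):
    P=np.array(P,float)/1000; uv=np.array(uv,float)
    def W(p):
        c,n=np.cos(p[2]),np.sin(p[2]); return P@np.array([[c,n,0],[-n,c,0],[0,0,1]])+[p[0],p[1],0]
    r=least_squares(lambda p:(proj(s,W(p))-uv).ravel(),g); return r.x,r.fun.reshape(-1,2)
E
python3 - <<'E'
from fit import *
np.set_printoptions(precision=4,suppress=True)
s=ctrl.snapshot("wrist")
w=lambda X,Y:((X+.5)/7-.5+422,(Y+.5)/7-.5+115)
r=lambda X,Y:((X-406+.5)/3.9-.5+205,(Y+.5)/4-.5+40)
x,e=fit(s,[(60,4,36),(60,-14,36),(-60,-14,36),(-60,24,36),(60,4,0),(-60,24,0)],[w(258,66),w(325,68),w(268,537),w(135,545),w(163,64),w(52,513)],[.5,-.36,0]);print("wedge",x,np.degrees(x[2]),"\n",e)
x,e=fit(s,[(-150,76,12),(-150,-90,12),(-60,60,48),(-60,-14,48),(60,-34,48)],[r(421,556),r(773,571),r(445,358),r(626,367),r(689,51)],[.63,-.02,0]);print("rack",x,np.degrees(x[2]),"\n",e)
c,n=np.cos(x[2]),np.sin(x[2]); R=np.array([[c,-n],[n,c]])
for q in [(0,158),(-60,-38),(0,-43),(-70,-43)]: print(q,x[:2]+R@np.array(q)/1000)
post=np.array([.5752,.1749]); d=R.T@(post-x[:2])-[0,.158]; print("lever",d,np.hypot(*d),np.arctan2(d[1],-d[0]))
E
```

```text
wedge [ 0.4999 -0.3541  0.0007] 0.039687515361302175 
 [[ 0.1301 -0.1585]
 [ 0.6249 -1.0203]
 [ 0.8617  0.4306]
 [-0.3483  0.8092]
 [-0.5225 -0.2585]
 [-0.7791  0.4275]]
rack [ 0.6306 -0.009  -0.1188] -6.807034329370617 
 [[-0.349   0.4419]
 [ 0.5813  0.7212]
 [-0.2521  0.2816]
 [-0.5238  0.084 ]
 [ 0.5437 -1.1575]]
(0, 158) [0.6493 0.1479]
(-60, -38) [ 0.5665 -0.0397]
(0, -43) [ 0.6255 -0.0517]
(-70, -43) [ 0.556  -0.0434]
lever [-0.0768  0.0181] 0.07890107841877483 0.2310407179662618
```

```bash
python3 - <<'E'
from h import *
o=ctrl.get_obs(); print(o["clock"],o["tool_pos"],o["orientation"],o["qvel"])
E
```

```text
3.4667 [ 0.51656554 -0.00265812  0.34348065] [-1.79999368e+02  5.53889240e-03 -4.19799844e+00] [-0.09869841 -0.06281012 -0.08271295  0.10424431  0.1433968   0.1134452 ]
```

Request:
apply_moves([
  [[-1,-4,-2],0.075,0],
  [[-2,-8,-5],0.075,0],
  [[-3,-12,-7],0.075,0],
  [[-4,-16,-9],0.075,0],
  [[-5,-20,-11],0.075,0],
  [[-6,-24,-13],0.075,0],
  [[-6.4,-28,-15],0.075,0],
  [[-6.4,-32,-17],0.075,0],
  [[-6.4,-34.6,-19.4],0.075,0],
  [[-6.4,-34.6,-20.4],0.075,0],
  [[-6.4,-34.6,-20.4],0.075,0],
  [[-6.4,-34.6,-20.4],0.075,0],
  [[-6.4,-34.6,-20.4],0.075,0],
])

```text
clock: 4.55
tool_pos: [0.453, -0.3493, 0.1397]
orientation: [180.0, 0.0, 0.0]
force: [0.7, 0.3, 1.5]
opening: 0.0877
gripper_force: 0.0
```

```bash
python3 - <<'E'
from h import *
np.set_printoptions(precision=4,suppress=True)
s=ctrl.snapshot("wrist"); o=ctrl.get_obs(); print(o["clock"],o["tool_pos"],o["orientation"])
print([(q["at"],q["score"],at_z(s,q["at"],0)) for q in ctrl.spot_point(s,"wedge")[:2]])
c,n=1,0
P=np.array([(60,4,36),(60,-14,36),(-60,-14,36),(-60,24,36)])/1000+[.4999,-.3541,0]
im=s["img"].copy()
save(s,"w2")
cv2.polylines(im,[np.int32(np.round(proj(s,P)))],True,(0,255,0),1)
cv2.imwrite("pics/w2b.png",cv2.resize(im[:,:,::-1],(800,600),interpolation=cv2.INTER_CUBIC))
E
```

```text
4.6 [ 0.4535 -0.349   0.1404] [179.9662  -0.063    0.0864]
[([265.6, 146.5], 0.84, array([ 0.4972, -0.361 ,  0.    ]))]
```

View pics/w2b.png

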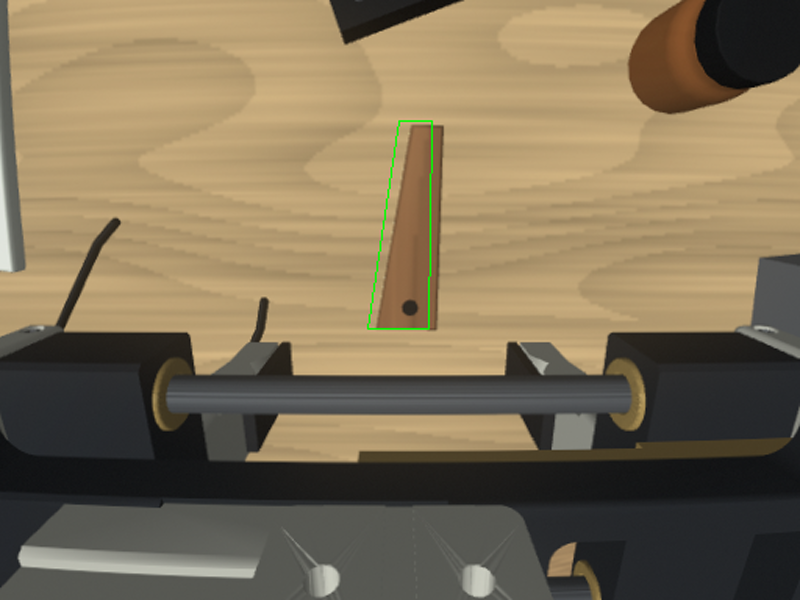

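```bash
python3 - <<'E'
from fit import *
np.set_printoptions(precision=4,suppress=True)
s=ctrl.snapshot("wrist")
w=lambda X,Y:((X+.5)*.64-.5,(Y+.5)*.64-.5)
x,e=fit(s,[(60,4,36),(-60,24,36),(60,-14,0),(-60,-14,0)],[w(411,126),w(377,329),w(443,126),w(436.5,329)],[.5,-.36,0]);print("wedge",x,np.degrees(x[2]),"\n",e)
c,n=np.cos(x[2]),np.sin(x[2])
print(x[:2]+np.array([[c,-n],[n,c]])@[-.047,.0039])
E
```

```text
wedge [ 0.498  -0.3614 -0.0087] -0.5004497748034792 
 [[ 1.915   0.321 ]
 [ 0.8376  1.2847]
 [-1.8492  5.8399]
 [-1.3752 -9.0667]]
[ 0.4511 -0.3571]
```

```bash
python3 - <<'E'
from fit import *
np.set_printoptions(precision=4,suppress=True)
s=ctrl.snapshot("wrist")
w=lambda X,Y:((X+.5)*.64-.5,(Y+.5)*.64-.5)
x,e=fit(s,[(60,4,36),(-60,24,36),(60,-14,36),(-60,-14,36)],[w(411,126),w(377,329),w(443,126),w(436.5,329)],[.5,-.36,0]);print("wedge",x,np.degrees(x[2]),"\n",e)
c,n=np.cos(x[2]),np.sin(x[2])
print(x[:2]+np.array([[c,-n],[n,c]])@[-.047,.0039])
E
```

```text
wedge [ 0.4989 -0.3599 -0.0046] -0.2627325793251328 
 [[-0.0873 -0.615 ]
 [-0.4532  0.5449]
 [ 0.1443 -0.4188]
 [ 0.3931  0.7695]]
[ 0.4519 -0.3558]
```

Request:
apply_moves([
  [[-0.1,-0.6,-3],0,0],
  [[-0.1,-0.6,-6],0,0],
  [[-0.1,-0.6,-9],0,0],
  [[-0.1,-0.6,-11],0,0],
  [[-0.1,-0.6,-11.5],0,0],
  [[-0.1,-0.6,-11.5],0,0],
  [[-0.1,-0.6,-11.5],0,0.6],
  [[-0.1,-0.6,-11.5],0,1],
  [[-0.1,-0.6,-11.5],0,1],
  [[-0.1,-0.6,-11.5],0,1],
  [[-0.1,-0.6,-11.5],0,1],
  [[-0.1,-0.6,-11.5],0,1],
])

```text
clock: 5.75
tool_pos: [0.4517, -0.3558, 0.0251]
orientation: [180.0, -0.1, 0.0]
force: [-0.6, -0.2, -0.0]
opening: 0.0528
gripper_force: 0.0
```

Request:
apply_moves([
  [[0,0,0],0,1],
  [[0,0,0],0,1],
  [[0,0,0],0,1],
  [[0,0,0],0,1],
  [[0,0,0],0,1],
  [[0,0,0],0,1],
])

```text
clock: 6.25
tool_pos: [0.4515, -0.3557, 0.0246]
orientation: [180.0, 0.0, 0.0]
force: [0.0, 0.1, 1.9]
opening: 0.0362
gripper_force: 29.4
```

Request:
apply_moves([
  [[0,0,2],0,1],
  [[0,0,6],0,1],
  [[0,3,9],-0.05,1],
  [[0,7,11.5],-0.115,1],
  [[-0.5,11,11.5],-0.115,1],
  [[-0.5,15,11.5],-0.115,1],
  [[-1,19,11.5],-0.115,1],
  [[-1,23,11.5],-0.115,1],
  [[-1.2,27,11.5],-0.115,1],
  [[-1.2,30,11.5],-0.115,1],
  [[-1.2,32,11.5],-0.115,1],
  [[-1.2,33,11.5],-0.115,1],
  [[-1.2,33,11.5],-0.115,1],
  [[-1.2,33,11.5],-0.115,1],
  [[-1.2,33,11.5],-0.115,1],
  [[-1.2,33,11.5],-0.115,1],
])

```text
clock: 7.58
tool_pos: [0.4394, -0.0266, 0.1394]
orientation: [180.0, 0.0, -6.7]
force: [-0.4, -0.3, -1.1]
opening: 0.0365
gripper_force: 29.5
```

```bash
python3 - <<'E'
from h import *
np.set_printoptions(precision=4,suppress=True)
s=ctrl.snapshot("wrist"); o=ctrl.get_obs(); print(o["clock"],o["tool_pos"],o["orientation"],o["opening"])
save(s,"w3")
for n,z in {"rack":0,"slot_mouth":.012,"knob_axis":.085,"knob_post":.085}.items():
    print(n,[(np.round(q["at"],1),round(q["score"],2),at_z(s,q["at"],z)[:2]) for q in ctrl.spot_point(s,n)[:3]])
a=s["img"][:250,120:453,::-1]
cv2.imwrite("pics/w3b.png",cv2.resize(a,None,fx=2.4,fy=2.4,interpolation=cv2.INTER_CUBIC))
E
```

```text
7.6333 [ 0.4394 -0.0266  0.1394] [179.9905   0.0231  -6.6711] 0.03623057211086711
rack []
slot_mouth [(array([256.5,  59.4]), 0.9, array([ 0.5645, -0.0431]))]
knob_axis []
knob_post []
```

View pics/w3b.png

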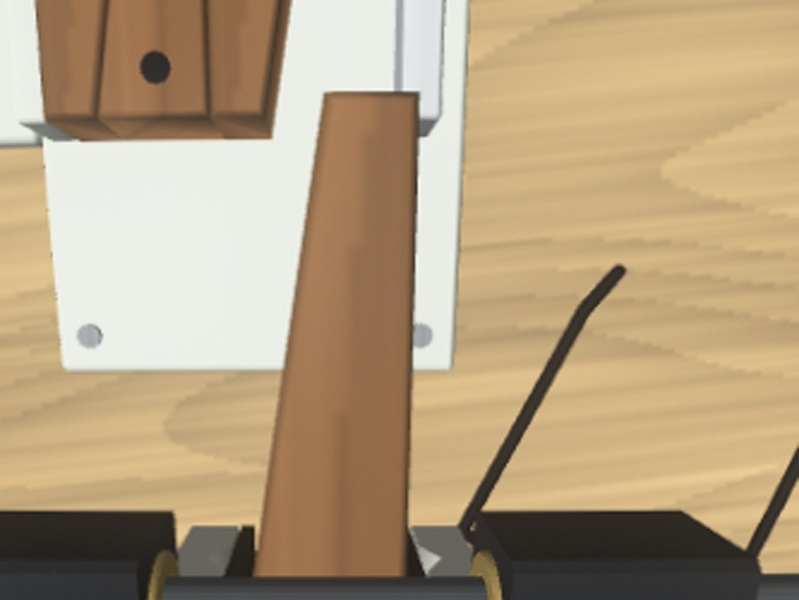

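```bash
python3 - <<'E'
from fit import *
np.set_printoptions(precision=4,suppress=True)
s=ctrl.snapshot("wrist")
w=lambda X,Y:((X+.5)/2.4-.5+120,(Y+.5)/2.4-.5)
x,e=fit(s,[(-150,76,12),(-150,-90,12),(-60,-14,12),(-60,-14,48),(-60,60,48)],[w(66,370),w(451,369),w(272,138),w(265,122),w(48,120)],[.63,-.01,-.1]);print("rack",x,np.degrees(x[2]),"\n",e)
for z in (.1508,):
  q=[at_z(s,w(*p),z)[:2] for p in [(325,93),(419,93),(258,560),(407,560)]]
  print(np.array(q), "thin w",np.linalg.norm(q[0]-q[1]),"yaw R",np.degrees(np.arctan2(*(q[1]-q[3])[::-1])),"yaw L",np.degrees(np.arctan2(*(q[0]-q[2])[::-1]))+9.46)
a=at_z(s,w(66,370),.012);b=at_z(s,w(451,369),.012);print("apron",np.linalg.norm(a-b),np.degrees(np.arctan2(a[1]-b[1],a[0]-b[0]))-90)
c,n=np.cos(x[2]),np.sin(x[2]);R=np.array([[c,-n],[n,c]])
print("wedge pts in rack",(np.array(q)-x[:2])@R)
print(R,"tcp in rack",R.T@(ctrl.get_obs()["tool_pos"][:2]-x[:2]), "mouth",x[:2]+R@[-.06,-.038],"axis",x[:2]+R@[0,.158])
E
```

```text
rack [ 0.6293 -0.0148 -0.121 ] -6.934801525903787 
 [[-1.0161  0.7312]
 [ 2.2406  1.708 ]
 [ 0.3396  1.208 ]
 [-0.28   -2.1819]
 [-1.0455 -0.4168]]
[[ 0.545  -0.0391]
 [ 0.543  -0.0565]
 [ 0.4541 -0.0137]
 [ 0.4503 -0.0463]] thin w 0.01744920404336065 yaw R -6.272637757987928 yaw L -6.189481158642389
apron 0.16251964477304723 -6.5951066997546235
wedge pts in rack [[-0.0808 -0.0344]
 [-0.0806 -0.0518]
 [-0.1741 -0.0201]
 [-0.1739 -0.0529]]
[[ 0.9927  0.1207]
 [-0.1207  0.9927]] tcp in rack [-0.187  -0.0342] mouth [ 0.5652 -0.0452] axis [0.6484 0.1421]
```

The view shows the wedge's thin end (crop 325–419,93) lined up with the slot, between packed3's corner (272,138) and the jaw (396,93). It needs only a few mm more towards the jaw. I lower it onto the apron.

Request:
apply_moves([
  [[0,-0.35,-3],-0.01,1],
  [[0,-0.35,-6],-0.01,1],
  [[0,-0.35,-8.5],-0.01,1],
  [[0,-0.35,-9.6],-0.01,1],
  [[0,-0.35,-10.1],-0.01,1],
  [[0,-0.35,-10.1],-0.01,1],
  [[0,-0.35,-10.1],-0.01,1],
  [[0,-0.35,-10.1],-0.01,1],
])

```text
clock: 8.55
tool_pos: [0.4404, -0.0289, 0.0395]
orientation: [-180.0, -0.1, -7.1]
force: [-0.8, 0.4, -0.4]
opening: 0.0368
gripper_force: 29.5
```

```bash
python3 - <<'E'
from h import *
s=ctrl.snapshot("wrist"); o=ctrl.get_obs(); print(o["clock"],o["tool_pos"],o["orientation"],o["opening"],o["force"])
save(s,"w4")
a=s["img"][:250,120:453,::-1]
cv2.imwrite("pics/w4b.png",cv2.resize(a,None,fx=2.4,fy=2.4,interpolation=cv2.INTER_CUBIC))
E
```

```text
8.6 [ 0.44034576 -0.02887318  0.03954634] [-1.79947939e+02 -1.07548331e-01 -7.14165073e+00] 0.03669619671157636 [ 0.03204152 -0.56303173 -0.92563637]
```

View pics/w4b.png

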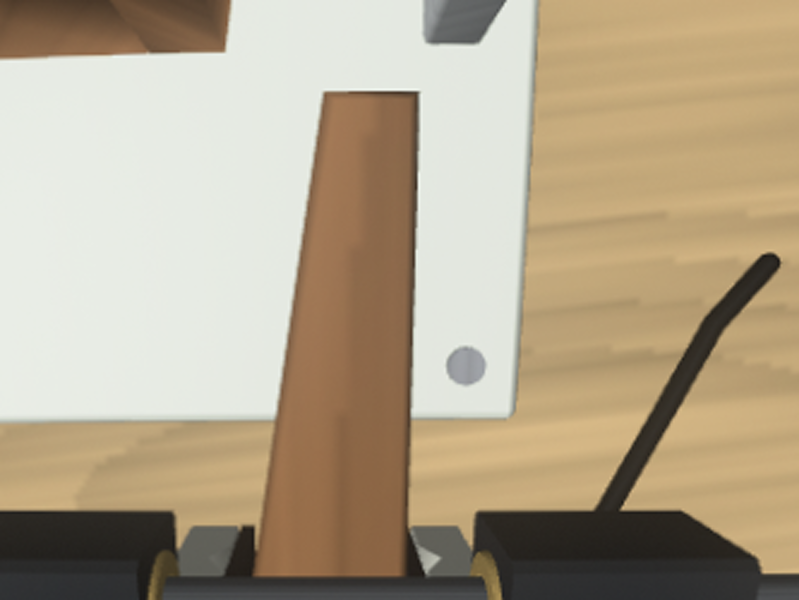

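```bash
python3 - <<'E'
from h import *
np.set_printoptions(precision=4,suppress=True)
s=ctrl.snapshot("wrist")
w=lambda X,Y:((X+.5)/2.4-.5+120,(Y+.5)/2.4-.5)
a=np.radians(-6.65);d=np.array([np.cos(a),np.sin(a)]);t=np.array([.4404,-.0289])
for n,p,z in [("p3",(226,51),.012),("jaw",(426,43),.012),("aproncorner",(513,415),.012),("thinL",(325,93),.0498),("thinR",(419,93),.0498)]:
    q=at_z(s,w(*p),z)[:2]; print(n,q,"along",(q-t)@d,"left",(q-t)@[-d[1],d[0]])
E
```

```text
p3 [ 0.5688 -0.0217] along 0.1266706869892465 left 0.02196893186520941
jaw [ 0.5645 -0.0693] along 0.12797462417186187 left -0.025710997572301032
aproncorner [ 0.4718 -0.0845] along 0.03764509838010269 left -0.0515708890321208
thinL [ 0.5461 -0.0428] along 0.10658567641250782 left -0.0015225078429500776
thinR [ 0.544  -0.0602] along 0.10649070842567816 left -0.019142029128546855
```

Request:
apply_moves([
  [[1.49,-0.17,0],0,1],
  [[2.98,-0.35,0],0,1],
  [[3.97,-0.46,0],0,1],
  [[4.97,-0.58,0],0,1],
  [[5.96,-0.69,0],0,1],
  [[6.95,-0.81,0],0,1],
  [[7.95,-0.93,0],0,1],
  [[7.95,-0.93,0],0,1],
])

```text
clock: 9.32
tool_pos: [0.5212, -0.0385, 0.0386]
orientation: [-180.0, -0.1, -7.1]
force: [1.0, 0.2, -0.6]
opening: 0.0368
gripper_force: 29.5
```

Request:
apply_moves([
  [[1,-0.11,0],0,1],
  [[2,-0.23,0],0,1],
  [[2.9,-0.34,0],0,1],
  [[2.9,-0.34,-0.1],0,1],
  [[2.9,-0.34,-0.2],0,1],
  [[2.9,-0.34,-0.2],0,1],
])

```text
clock: 9.82
tool_pos: [0.5483, -0.0419, 0.0366]
orientation: [-180.0, -0.0, -7.1]
force: [0.7, -0.1, 0.9]
opening: 0.0361
gripper_force: 29.5
```

Request:
apply_moves([
  [[0,0,0],0,0.6],
  [[0,0,0],0,0.4],
  [[0,0,0],0,0.4],
  [[0,0,0],0,0.4],
  [[0,0,0],0,0.4],
  [[0,0,1],0,0.4],
  [[0,0,2.5],0,0.4],
  [[0,0,5],0,0.4],
  [[0,0,8],0,0.4],
  [[0,0,8],0,0.4],
])

```text
clock: 10.65
tool_pos: [0.5513, -0.0415, 0.1228]
orientation: [-179.9, -0.5, -7.1]
force: [1.1, -0.2, 0.5]
opening: 0.0528
gripper_force: 0.0
```

Request:
apply_moves([
  [[-2,0.2,0],0.125,1],
  [[-4,0.4,0],0.25,1],
  [[-4.7,0.5,0],0.375,1],
  [[-4.7,0.5,0],0.5,1],
  [[-4.7,0.5,0],0.625,1],
  [[-4.7,0.5,0],0.75,1],
  [[-4.7,0.5,0],0.875,1],
  [[-4.7,0.5,0],1.0,1],
  [[-4.7,0.5,0],1.125,1],
  [[-4.7,0.5,0],1.25,1],
  [[-4.7,0.5,0],1.375,1],
  [[-4.7,0.5,0],1.5,1],
  [[-4.7,0.5,0],1.57,1],
  [[-4.7,0.5,0],1.57,1],
  [[-4.7,0.5,0],1.57,1],
])

```text
clock: 11.9
tool_pos: [0.5011, -0.0368, 0.117]
orientation: [180.0, -0.0, 82.7]
force: [0.4, 0.5, 0.0]
opening: 0.0007
gripper_force: 0.0
```

```bash
python3 - <<'E'
from h import *
s=ctrl.snapshot("side"); t=ctrl.snapshot("top"); o=ctrl.get_obs(); print(o["clock"],o["tool_pos"],o["orientation"],o["opening"],o["force"],o["joint_pos"])
a=cv2.resize(s["img"][130:250,220:345,::-1],None,fx=3.2,fy=3.2,interpolation=cv2.INTER_CUBIC)
b=cv2.resize(t["img"][120:240,200:325,::-1],None,fx=3.2,fy=3.2,interpolation=cv2.INTER_CUBIC)
cv2.imwrite("pics/st5.png",np.hstack([a,b]))
E
```

```text
12.0 [ 0.50107195 -0.03681477  0.11685509] [ 1.79979216e+02 -9.75361028e-03  8.26640978e+01] 0.00010923855240747691 [ 0.53471124 -0.53328288  0.12558912] [ 1.82401961e+01  1.14968088e+01 -3.05406133e+01  2.35329263e-04
 -4.79396199e+01  1.54423742e+02]
```

View pics/st5.png

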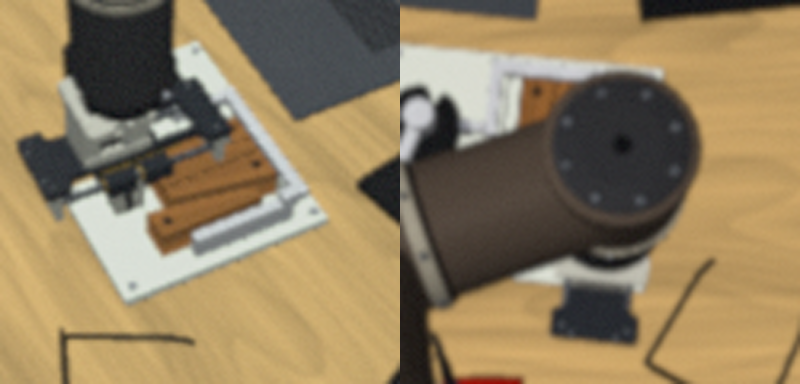

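Side crop: the wedge sits in the slot, sticking out about 30 mm, and the closed fingers stand behind it. I lower and push.

Request:
apply_moves([
  [[0,0,-3],0,1],
  [[0,0,-6],0,1],
  [[0,0,-7.6],0,1],
  [[0,0,-7.6],0,1],
  [[0.99,-0.12,-7.6],0,1],
  [[1.49,-0.17,-7.6],0,1],
  [[1.99,-0.23,-7.6],0,1],
  [[2.38,-0.28,-7.6],0,1],
  [[2.78,-0.32,-7.6],0,1],
  [[3.18,-0.37,-7.6],0,1],
  [[3.58,-0.42,-7.6],0,1],
  [[3.77,-0.44,-7.6],0,1],
  [[3.77,-0.44,-7.6],0,1],
  [[3.77,-0.44,-7.6],0,1],
])

```text
clock: 13.17
tool_pos: [0.5388, -0.0413, 0.0405]
orientation: [180.0, -0.0, 82.8]
force: [-1.1, -0.7, -0.2]
opening: 0.0006
gripper_force: 0.0
```

Request:
apply_moves([
  [[0.15,-0.02,0],0,1],
  [[0.3,-0.03,0],0,1],
  [[0.45,-0.05,0],0,1],
  [[0.5,-0.06,0],0,1],
  [[0.5,-0.06,0],0,1],
])

```text
clock: 13.58
tool_pos: [0.5439, -0.0418, 0.0405]
orientation: [180.0, -0.0, 82.8]
force: [0.3, -0.1, -0.8]
opening: 0.0005
gripper_force: 0.0
```

Request:
apply_moves([
  [[0.1,-0.01,0],0,1],
  [[0.2,-0.02,0],0,1],
  [[0.3,-0.03,0],0,1],
  [[0.3,-0.03,0],0,1],
])

```text
clock: 13.92
tool_pos: [0.547, -0.0421, 0.0406]
orientation: [180.0, -0.0, 82.8]
force: [0.8, 0.7, -0.3]
opening: 0.0005
gripper_force: 0.0
```

Request:
apply_moves([
  [[0.1,-0.01,0],0,1],
  [[0.2,-0.02,0],0,1],
  [[0.2,-0.02,0],0,1],
])

```text
clock: 14.17
tool_pos: [0.5477, -0.0424, 0.0404]
orientation: [-179.9, 0.0, 82.8]
force: [-4.0, 1.8, 3.8]
opening: 0.0005
gripper_force: 2.5
```

```bash
python3 - <<'E'
from h import *
s=ctrl.snapshot("side"); o=ctrl.get_obs(); print(o["clock"],o["tool_pos"],o["force"])
a=cv2.resize(s["img"][160:235,240:325,::-1],None,fx=7,fy=7,interpolation=cv2.INTER_CUBIC)
cv2.imwrite("pics/s6.png",a)
E
```

```text
14.2167 [ 0.54774982 -0.04237343  0.04045078] [-5.58369696  1.01337835  4.05493065]
```

View pics/s6.png

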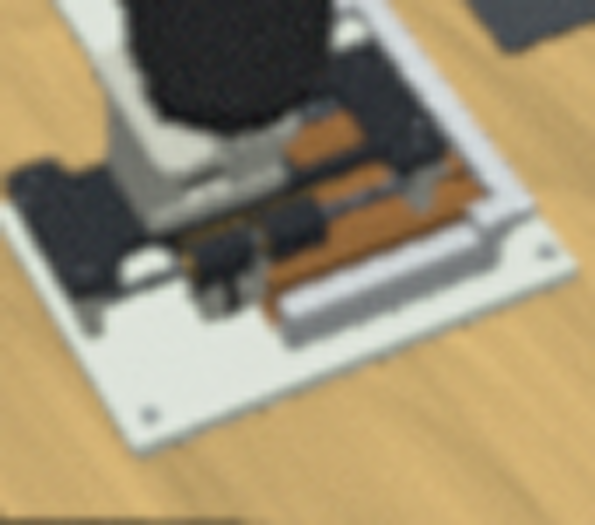

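The wedge's thick end (270,310) is about flush with the jaw's front, and a 5 N reaction has appeared: the wall. I press slightly more to confirm.

Request:
apply_moves([
  [[0.1,-0.01,0],0,1],
  [[0.2,-0.02,0],0,1],
  [[0.2,-0.02,0],0,1],
  [[0.2,-0.02,0],0,1],
])

```text
clock: 14.55
tool_pos: [0.5479, -0.0427, 0.0402]
orientation: [-179.7, 0.1, 82.8]
force: [-11.5, 4.6, 8.4]
opening: 0.0004
gripper_force: 6.8
```

Request:
apply_moves([
  [[-0.5,0.05,0],0,1],
  [[-1.5,0.2,0],0,1],
  [[-2,0.2,3],0,1],
  [[-2,0.2,7],0,1],
  [[-2,1,11],-0.12,1],
  [[-3,4,14],-0.24,1],
  [[-4,7,17],-0.36,1],
  [[-5,10,20],-0.48,1],
  [[-5,13,21],-0.6,1],
  [[-5,14,21],-0.72,1],
  [[-5,14,21],-0.84,1],
  [[-5,14,21],-0.96,1],
  [[-5,14,21],-1.08,1],
  [[-5,14,21],-1.2,1],
  [[-5,14,21],-1.32,1],
  [[-5,14,21],-1.44,1],
  [[-5,14,21],-1.56,1],
  [[-5,14,21],-1.56,1],
  [[-5,14,21],-1.56,1],
])

```text
clock: 16.13
tool_pos: [0.5005, 0.0974, 0.2505]
orientation: [-180.0, -0.0, -6.4]
force: [-0.1, -0.6, -1.2]
opening: 0.0006
gripper_force: 0.0
```

```bash
python3 - <<'E'
from h import *
np.set_printoptions(precision=4,suppress=True)
s=ctrl.snapshot("wrist"); o=ctrl.get_obs(); print(o["clock"],o["tool_pos"],o["orientation"],o["opening"])
save(s,"w7")
for n,z in {"rack":0,"slot_mouth":.012,"wedge":.012,"packed1":.012,"knob_axis":.085,"knob_post":.085}.items():
    print(n,[(np.round(q["at"],1),round(q["score"],2),at_z(s,q["at"],z)[:2]) for q in ctrl.spot_point(s,n)[:4]])
cv2.imwrite("pics/w7b.png",cv2.resize(s["img"][:250,50:383,::-1],None,fx=2.4,fy=2.4,interpolation=cv2.INTER_CUBIC))
E
```

```text
16.1833 [0.5006 0.0975 0.2506] [-179.9844   -0.0218   -6.3321] 0.0005969435387119205
rack []
slot_mouth []
wedge [(array([357.5,  69.1]), 0.96, array([ 0.6229, -0.0543]))]
packed1 [(array([334.9,  69.2]), 0.93, array([ 0.6257, -0.024 ])), (array([288.8,  67.6]), 0.84, array([0.634 , 0.0371])), (array([317.7,  64.8]), 0.57, array([ 0.6335, -0.0014])), (array([179.1, 128.3]), 0.48, array([0.5725, 0.1957]))]
knob_axis [(array([197.1,  52. ]), 0.98, array([0.6484, 0.1423]))]
knob_post [(array([176.9, 130.8]), 0.95, array([0.5697, 0.1782]))]
```

View pics/w7b.png

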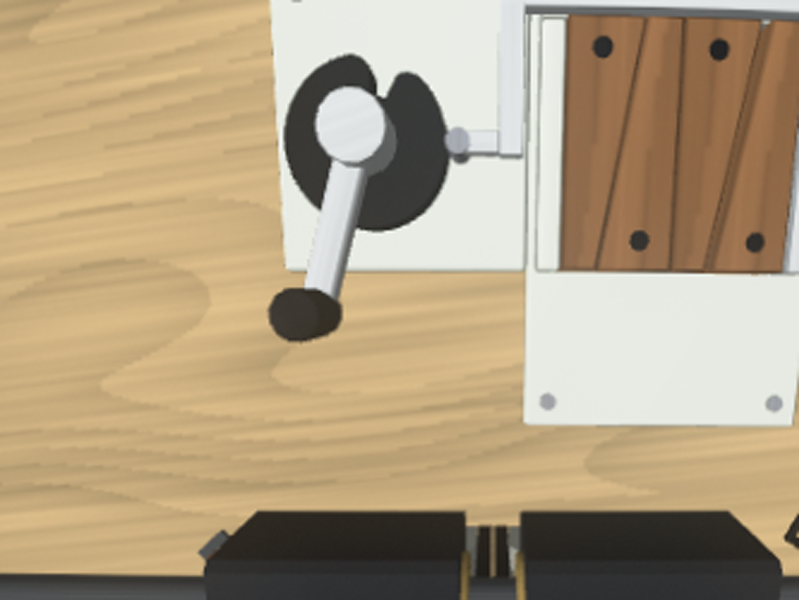

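Wedge home: its thick end (755,270) is flush with packed2's, and the follower is still on the rim at (458,140). The axis and post measurements agree, 86 mm apart, so the angle is about 0.31. I go to the post.

Request:
apply_moves([
  [[2,3,-2],-0.12,0.4],
  [[4,6,-4],-0.24,0.4],
  [[7,8.1,-6],-0.31,0.4],
  [[7,8.1,-8],-0.31,0.4],
  [[7,8.1,-10],-0.31,0.4],
  [[7,8.1,-10],-0.31,0.4],
  [[7,8.1,-10],-0.31,0.4],
  [[7,8.1,-10],-0.31,0.4],
  [[7,8.1,-10],-0.31,0.4],
  [[7,8.1,-12],-0.31,0.4],
  [[7,8.1,-14],-0.31,0.4],
  [[7,8.1,-15.2],-0.31,0.4],
  [[7,8.1,-15.2],-0.31,0.4],
  [[7,8.1,-15.2],-0.31,0.4],
])

```text
clock: 17.65
tool_pos: [0.5711, 0.1785, 0.0996]
orientation: [-180.0, -0.0, -24.3]
force: [0.1, 1.2, 0.7]
opening: 0.0527
gripper_force: 0.0
```

Request:
apply_moves([
  [[0,0,0],0,1],
  [[0,0,0],0,1],
  [[0,0,0],0,1],
  [[0,0,0],0,1],
  [[0,0,0],0,1],
  [[0,0,0],0,1],
  [[0,0,0],0,1],
])

```text
clock: 18.23
tool_pos: [0.5707, 0.1784, 0.099]
orientation: [-180.0, -0.0, -24.3]
force: [-2.2, 0.3, 4.5]
opening: 0.0233
gripper_force: 30.0
```

Request:
apply_moves([
  [[0.39,0.75,0],-0.1,1],
  [[0.86,1.47,0],-0.2,1],
  [[1.39,2.13,0],-0.3,1],
  [[1.99,2.74,0],-0.4,1],
  [[2.64,3.28,0],-0.5,1],
  [[3.35,3.75,0],-0.6,1],
  [[4.09,4.15,0],-0.7,1],
  [[4.09,4.15,0],-0.7,1],
  [[4.09,4.15,0],-0.7,1],
])

```text
clock: 18.98
tool_pos: [0.6121, 0.2201, 0.0989]
orientation: [-180.0, -0.0, -64.5]
force: [-2.9, -0.5, 5.2]
opening: 0.0234
gripper_force: 30.0
```

Request:
apply_moves([
  [[0.79,0.33,0],-0.1,1],
  [[1.6,0.57,0],-0.2,1],
  [[2.44,0.74,0],-0.3,1],
  [[3.28,0.81,0],-0.4,1],
  [[3.7,0.82,0],-0.45,1],
  [[4.13,0.81,0],-0.5,1],
  [[4.55,0.77,0],-0.55,1],
  [[4.55,0.77,0],-0.55,1],
  [[4.55,0.77,0],-0.55,1],
  [[4.55,0.77,0],-0.55,1],
])

```text
clock: 19.82
tool_pos: [0.657, 0.2272, 0.099]
orientation: [180.0, -0.0, -96.0]
force: [-3.2, -1.8, 5.4]
opening: 0.0235
gripper_force: 30.0
```

```bash
python3 - <<'E'
from h import *
np.set_printoptions(precision=4,suppress=True)
o=ctrl.get_obs(); print(o["clock"],o["tool_pos"],o["orientation"],o["force"])
d=o["tool_pos"][:2]-np.array([.6484,.1423]); print(np.hypot(*d),"theta",np.arctan2(d[1],-d[0])-.118)
E
```

```text
19.8167 [0.657  0.2272 0.099 ] [179.9767  -0.0363 -95.9958] [-3.2215 -1.7513  5.3596]
0.08529499699475424 theta 1.5534244448189694
```

Request:
apply_moves([
  [[0,0,0],0,0.7],
  [[0,0,0],0,0.5],
  [[0,0,0],0,0.4],
  [[0,0,0],0,0.4],
  [[0,0,0],0,0.4],
  [[0,0,0],0,0.4],
  [[0,0,2],0,0.4],
  [[0,0,5],0,0.4],
  [[0,0,9],0,0.4],
  [[-2,-2,12],0.12,0.4],
  [[-5,-4,15],0.24,0.4],
  [[-8,-6,15],0.36,0.4],
  [[-11,-8,15],0.48,0.4],
  [[-14,-10,15],0.6,0.4],
  [[-15.6,-13,15],0.72,0.4],
  [[-15.6,-13,15],0.84,0.4],
  [[-15.6,-13,15],0.96,0.4],
  [[-15.6,-13,15],1.08,0.4],
  [[-15.6,-13,15],1.2,0.4],
  [[-15.6,-13,15],1.32,0.4],
])

```text
clock: 21.48
tool_pos: [0.5011, 0.0976, 0.2488]
orientation: [-180.0, -0.0, -20.0]
force: [-0.3, 0.8, -0.3]
opening: 0.0528
gripper_force: 0.0
```

Request:
apply_moves([
  [[0,0,0],0.12,0.4],
  [[0,0,0],0.24,0.4],
  [[0,0,0],0.24,0.4],
])

```text
clock: 21.73
tool_pos: [0.5011, 0.0977, 0.2487]
orientation: [-180.0, -0.0, -6.3]
force: [0.4, -0.1, -0.3]
opening: 0.0526
gripper_force: 0.0
```

```bash
python3 - <<'E'
from h import *
np.set_printoptions(precision=4,suppress=True)
s=ctrl.snapshot("wrist"); o=ctrl.get_obs(); print(o["clock"],o["tool_pos"],o["orientation"],o["opening"],o["force"])
for n,z in {"wedge":.012,"knob_axis":.085,"knob_post":.085}.items():
    r=[(np.round(q["at"],1),round(q["score"],2),at_z(s,q["at"],z)[:2]) for q in ctrl.spot_point(s,n)[:2]]; print(n,r)
    if n=="knob_post": d=r[0][2]-np.array([.6484,.1423]); print(np.hypot(*d),"theta",np.arctan2(d[1],-d[0])-.118)
cv2.imwrite("pics/w8b.png",cv2.resize(s["img"][:250,50:383,::-1],None,fx=2.4,fy=2.4,interpolation=cv2.INTER_CUBIC))
E
```

```text
21.7833 [0.5011 0.0977 0.2486] [-179.9909   -0.009    -6.6903] 0.05267009701690245 [-0.6864 -0.1953 -0.1417]
wedge [(array([358. ,  68.1]), 0.64, array([ 0.6246, -0.0538])), (array([117.5,  53.3]), 0.45, array([0.6788, 0.2607]))]
knob_axis [(array([196. ,  54.4]), 0.67, array([0.6461, 0.144 ]))]
knob_post [(array([119. ,  53.3]), 0.69, array([0.6578, 0.226 ]))]
0.08422344460463026 theta 1.564950768144218
```

View pics/w8b.png

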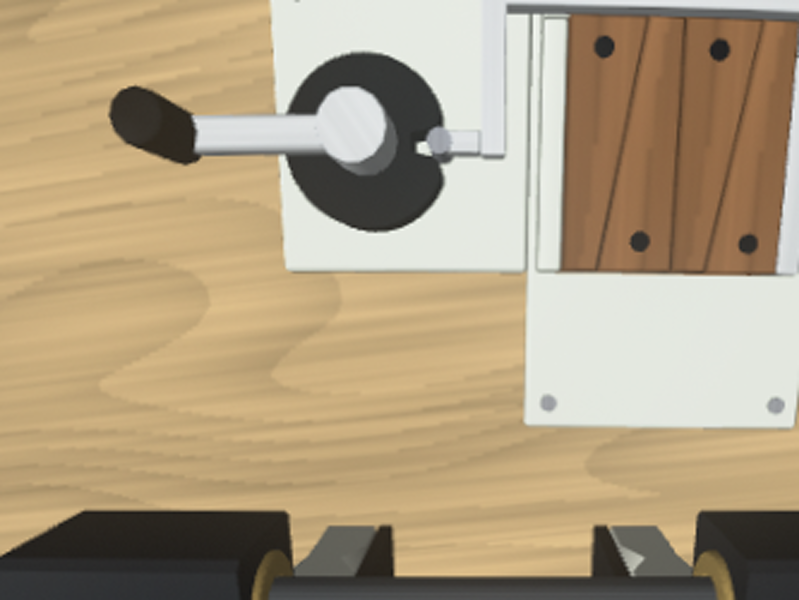

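The roller (440,143) sits in the notch, the jaw has moved in about 10 mm, the gap beside the wedge is closed, and the lever reads about 1.56 rad. I hand in.

```bash
python3 -c "
from plant import ctrl
print(ctrl.close_job())"
```

```text
the job is handed in; nothing more can be done
None
```

The wedge is pushed home against the back wall, thin end first and flush with the others. The cam lever sits in its notch at about 1.56 rad and the jaw clamps all four wedges; the job was handed in at about 22 s, and no verdict came back.

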